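# Top up the egg carrier and lift it by its handle

## Task

A customer wants the full half dozen: with the wooden carrier standing on the table, put an egg from the pulp tray into each of its two empty pockets, gently and without disturbing the things around. Then swing its wire handle upright and lift the carrier by the handle about ten centimetres off the table. Finish while holding it there, still and level, all six eggs standing in their pockets.

Things in the scene. Friction and masses are not known exactly. Their poses are not given: they have to be found in the camera images.
- carrier: loose wooden egg carrier, 0.3 kg empty: board 128 x 157 x 18 mm with six round pockets 40 mm wide, 13 mm deep, and a cheek 68 mm high at each y end. Origin: centre of its underside, z up. Two rows of three: in a row (along y) pockets are 48 mm apart, only 6 mm between eggs; the rows lie at x = -36 and +36 mm, so fingers must close along x. The handle lies to its -x side, towards the robot
- pocket_0 (a point): centre of the floor of one carrier pocket (at x -36, y -48 mm in the carrier's frame), 5 mm above the carrier's underside; an egg's bottom rests here
- pocket_1 (a point): centre of the floor of one carrier pocket (at x -36, y +0 mm in the carrier's frame), 5 mm above the carrier's underside; an egg's bottom rests here
- pocket_2 (a point): centre of the floor of one carrier pocket (at x -36, y +48 mm in the carrier's frame), 5 mm above the carrier's underside; an egg's bottom rests here
- pocket_3 (a point): centre of the floor of one carrier pocket (at x +36, y -48 mm in the carrier's frame), 5 mm above the carrier's underside; an egg's bottom rests here
- pocket_4 (a point): centre of the floor of one carrier pocket (at x +36, y +0 mm in the carrier's frame), 5 mm above the carrier's underside; an egg's bottom rests here
- pocket_5 (a point): centre of the floor of one carrier pocket (at x +36, y +48 mm in the carrier's frame), 5 mm above the carrier's underside; an egg's bottom rests here
- handle (a joint): angle of the carrier's U-shaped steel wire handle; its pivot axis runs along the carrier's y, at x = 0, 56 mm above the underside. 0 = lying level out over the -x side (the start, on its stops), 1.57 = upright above the middle, end stop 1.9. It swings freely, falls back when let go before upright, and the lifted carrier hangs from it
- handle_grip (a point): middle of the handle's round wooden grip, 15 mm thick and 84 mm long, running along the carrier's y; 112 mm from the pivot axis. Lying down it is 48 mm beyond the board's edge, 56 mm above the table
- pulp_tray: fixed pulp egg tray, 97 mm square, four round cups centred at +-25 mm in its x and y, 18 mm high (a 21 mm peak in the middle), egg bottoms 4 mm above the table; origin: centre of its underside. Two spare eggs stand in it, one at y = -25 and one at y = +25 mm; the cup beside each along the tray's x is empty, so fingers closing along the tray's x fit
- egg_1: a hen's egg standing upright, 42 mm thick, 55 to 60 mm tall, 58 g, widest 27 mm above its bottom; origin at the bottom. Any of egg_1 to egg_6 may be anywhere: four stand in carrier pockets, two are spares in the pulp tray. The shell cracks at 40 N: grip with 15 N or less
- egg_2: a hen's egg standing upright, 42 mm thick, 55 to 60 mm tall, 58 g, widest 27 mm above its bottom; origin at the bottom. Any of egg_1 to egg_6 may be anywhere: four stand in carrier pockets, two are spares in the pulp tray. The shell cracks at 40 N: grip with 15 N or less
- egg_3: a hen's egg standing upright, 42 mm thick, 55 to 60 mm tall, 58 g, widest 27 mm above its bottom; origin at the bottom. Any of egg_1 to egg_6 may be anywhere: four stand in carrier pockets, two are spares in the pulp tray. The shell cracks at 40 N: grip with 15 N or less
- egg_4: a hen's egg standing upright, 42 mm thick, 55 to 60 mm tall, 58 g, widest 27 mm above its bottom; origin at the bottom. Any of egg_1 to egg_6 may be anywhere: four stand in carrier pockets, two are spares in the pulp tray. The shell cracks at 40 N: grip with 15 N or less
- egg_5: a hen's egg standing upright, 42 mm thick, 55 to 60 mm tall, 58 g, widest 27 mm above its bottom; origin at the bottom. Any of egg_1 to egg_6 may be anywhere: four stand in carrier pockets, two are spares in the pulp tray. The shell cracks at 40 N: grip with 15 N or less
- egg_6: a hen's egg standing upright, 42 mm thick, 55 to 60 mm tall, 58 g, widest 27 mm above its bottom; origin at the bottom. Any of egg_1 to egg_6 may be anywhere: four stand in carrier pockets, two are spares in the pulp tray. The shell cracks at 40 N: grip with 15 N or less
- price_card: bystander: loose price card in a foot, 32 x 100 x 81 mm, behind the carrier; origin under its middle
- calculator: bystander: loose pocket calculator, 110 x 68 x 17 mm, lying to the right; origin under its middle
- tape_roll: bystander: loose roll of brown tape, 96 mm across, 48 mm high, to the right; origin under its middle
- cash_tin: fixed closed cash tin to the right of the carrier, 186 x 261 x 113 mm; origin under its middle at x 0.60, y -0.14
Mind the look-alikes: they are no part of the job. Leave any orange look-alike of the egg_6 alone.

How it is judged:
By the outcome, as a careful person would: the job done as asked, in the order asked, and still so for the second after the job is handed in, while the arm keeps its last pose, push and grip.
It also fails if it takes over 72 s, if anything falls off the work surface, if the arm or the gripper's body presses on something with over 40 N, if the wrist force passes 120 N, or if a joint passes its speed limit or range.

## Robot

A 6-joint arm with a two-finger parallel gripper is mounted at the origin on a cart in front of the work surface, level with it; the furniture and walls round the work are solid. World frame = base frame: x ahead of the robot, y to its left, z up, the work surface at z = 0. Lengths are in m, angles in rad, forces in N, time in s.
With the tool pointing down it reaches from about 0.35 to 0.975 m from the base axis. Payload 4.9 kg.
Tool frame: the origin (TCP) lies between the finger pads, 19 mm behind the fingertips; this is the grasp point; z points along the fingers, y is the line along which they close (so a half turn about z gives the same grasp; the last joint's range is limited). The gripper opens to 85 mm and grips with 20 to 120 N. Pads are 22 mm wide; open, the fingers measure 114 mm over their backs; the gripper's body (76 mm by 85 mm) begins 54 mm behind the grasp point. The pads swing forward as they close: fully open they stand 13 mm farther back than shut.
Start: joints at [1.06, 0.053, 1.613, -0, 1.476, -0.119], TCP at [0.239, 0.578, 0.25] pointing down, gripper open.
Joint ranges: [-3.01, 3.01], [-1.01, 2.22], [0.06, 2.58], [-1.02, 4.17], [0.09, 2.62], [-3.14, 3.14]. Speed limits (rad/s): [2.57, 2.57, 3.14, 3.14, 3.14, 3.14].

## Interface

Orientations are given as a rotation vector (axis times angle).
In Python, from station import ctrl gives the robot as it stands.
- The arm moves only by the shell command python3 -m handwheel 'ROWS' [FORCE]. ROWS is JSON, a list of rows, each an object with "gripper": the gripper command: -1 is fully open, 1 is shut, values between are in proportion; "offset": the shift along the tool's x, y, z in mm, a list of three; "rotation": the turn, a rotation vector about the tool's x, y, z in rad, a list of three. A call has exactly 8 rows; each row is the pose to reach, as a shift and turn from the pose commanded when the call began, along the tool's axes at that moment; what a row does not reach only later rows make up. A row lasts 1/8 s, in which the tool goes at most 62.5 mm and 10.7 degrees, less where a joint would pass 70% of its speed; a pose out of reach is approached as far as the arm can. A call with a gripper value outside its range is refused whole. The fingers move at their own pace and stop on an object; FORCE is the grip in N (left out, the last holds). Time passes only in rows, so rows that repeat a pose let the fingers close, or fill a call up. It gives the time, the measured TCP pose, the force, the opening and the grip force at its end, in the units of the state.
- ctrl.get_obs(): the state, without advancing time (a new reading comes with each control period).
- ctrl.get_image(name): name is "scene" or "top" or "wrist"; returns a dict with "image" (384x512x3 uint8, red, green, blue), "fovy" (degrees; the focal length in pixels is half the picture's height over the tangent of half this angle, whatever the lens; pixels are square), "cx", "cy" (the principal point, pixels), "xyz" and "attitude" of the camera in the world. Camera axes: x right, y up, looking along -z (the intrinsics and any distortion apply to the point x, -y, -z); pixel columns grow to the right and rows downward; lengths in m; the calibration is good to about 2 mm. A picture is of the moment at which its call begins. There is no depth.
- ctrl.finish_job(): hands the job in; it is judged then, once.
The state is a dict: "t": time; "q": joint angles; "dq": joint speeds; "effort": joint torques, N m; "tool_pos": TCP position; "tool_rot": TCP orientation; "contact_force": force on the tool from outside, world axes, zero at the start; "wrist_torque": the same for the moment, N m; "opening": finger opening in m; "grip_force": force on a finger pad.
Only numpy, scipy, OpenCV 4.12 (cv2) and the standard library are available. Lean on these libraries where they do the work, as an engineer would, in place of code of your own. Each camera call takes 0.05 s, during which the arm holds its last target. There are 200 camera calls.

## Working session

There is one attempt and no reset: what is moved stays moved. The work goes in short steps, Python scripts to look and compute and a shell command to move; the robot and the scene stay as the last step left them, time stands still between calls to the robot, and variables do not carry over. Pictures are saved under pics/ and viewed, at most 11 in all, crops included, and the job is handed in when it is done.

```bash
ls; mkdir -p pics
cat > h.py <<'E'
import numpy as np, cv2
from scipy.spatial.transform import Rotation as R
from station import ctrl
def cam(d):
    a=np.array(d["attitude"],float)
    Rm=a if a.shape==(3,3) else (R.from_rotvec(a).as_matrix() if a.size==3 else R.from_quat(a).as_matrix())
    f=d["image"].shape[0]/2/np.tan(np.radians(d["fovy"])/2)
    return f,Rm,np.array(d["xyz"])
def ray(d,u,v,z):
    f,Rm,p=cam(d); r=Rm@np.array([(u-d["cx"])/f,-(v-d["cy"])/f,-1]); 
    return p+r*(z-p[2])/r[2]
def proj(d,P):
    f,Rm,p=cam(d); c=Rm.T@(np.array(P)-p); return d["cx"]+f*c[0]/-c[2], d["cy"]-f*c[1]/-c[2]
def save(d,n): cv2.imwrite("pics/"+n,cv2.cvtColor(d["image"],cv2.COLOR_RGB2BGR))
E
python3 - <<'E'
from h import *
import pickle
o=ctrl.get_obs();print({k:np.round(v,3) for k,v in o.items()})
D={}
for n in("scene","top"):
    d=ctrl.get_image(n);D[n]=d;print({k:v for k,v in d.items() if k!="image"});save(d,n+"0.png")
pickle.dump(D,open("d0.pkl","wb"))
E
```

```text
pics
{'t': np.float64(0.0), 'q': array([ 1.06 ,  0.053,  1.614,  0.   ,  1.476, -0.119]), 'dq': array([-0.001,  0.002, -0.   , -0.001,  0.001,  0.   ]), 'effort': array([-2.0000e-03, -3.9366e+01, -3.7018e+01, -0.0000e+00,  7.0000e-03,
       -0.0000e+00]), 'tool_pos': array([0.238, 0.577, 0.249]), 'tool_rot': array([-6.110e-01, -3.081e+00,  3.000e-03]), 'contact_force': array([-0.344,  0.586,  0.415]), 'wrist_torque': array([ 0.033, -0.032,  0.034]), 'grip_force': np.float64(0.0), 'opening': np.float64(0.085)}
{'fovy': 47.83526797911664, 'cx': 258.8051256209391, 'cy': 184.25617786209145, 'xyz': array([-0.14533856,  0.77220318,  0.67866625]), 'attitude': array([ 0.48904886, -1.19788949, -2.12536761])}
{'fovy': 47.59236252855071, 'cx': 251.30338296157143, 'cy': 198.0964284996884, 'xyz': array([0.38358438, 0.04676496, 1.27762732]), 'attitude': array([ 0.09642334, -0.13098761, -1.55893497])}
```

View pics/scene0.png

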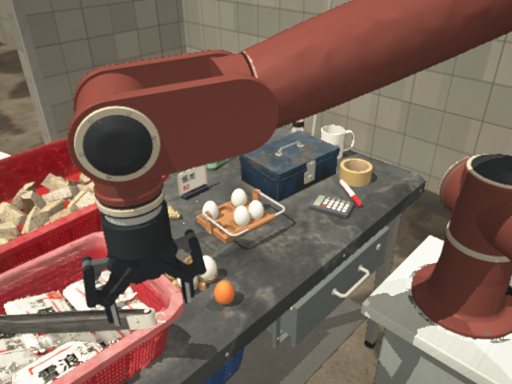

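View pics/top0.png

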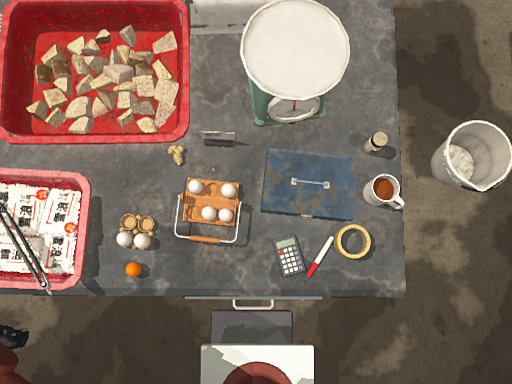

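The top view shows the carrier at about (210,200), with eggs at (195,186), (229,190), (209,213) and (226,215). The far-middle pocket (4) and the near-left pocket (2) look empty. The spare eggs are at (124,239) and (143,241), with the orange decoy at (133,269). The grip lies at about (206,239).

Run:
```python
from h import *
import pickle
D=pickle.load(open("d0.pkl","rb"));d=D["top"];im=d["image"]
print("tin ctr",ray(d,313,184,.113), proj(d,[.6,-.14,.113]), [np.round(proj(d,[.6+a*.093,-.14+b*.13,.113])) for a in(-1,1) for b in(-1,1)])
hsv=cv2.cvtColor(im,cv2.COLOR_RGB2HSV)
m=((hsv[...,1]<70)&(hsv[...,2]>165)).astype(np.uint8)*255
m[:, :100]=0;m[:150]=0;m[260:]=0;m[:,245:]=0
m=cv2.morphologyEx(m,cv2.MORPH_OPEN,np.ones((5,5)))
n,l,s,c=cv2.connectedComponentsWithStats(m)
for i in range(1,n):
    print("white",s[i],c[i].round(1),ray(d,*c[i],.032).round(4))
w=((hsv[...,0]>5)&(hsv[...,0]<20)&(hsv[...,1]>110)&(hsv[...,2]>90)).astype(np.uint8)*255
w[:,:100]=0;w[:150]=0;w[262:]=0;w[:,250:]=0
n,l,s,c=cv2.connectedComponentsWithStats(w)
for i in range(1,n):
    if s[i,4]>40:
        r=cv2.minAreaRect(np.argwhere(l==i)[:,::-1].astype(np.float32));print("wood",s[i],r,ray(d,*r[0],.03).round(4),ray(d,*r[0],.056).round(4))
crop=cv2.resize(im[165:285,100:260],None,fx=5,fy=5,interpolation=cv2.INTER_CUBIC)
cv2.imwrite("pics/crop0.png",crop[...,::-1])
```

```text
tin ctr [ 0.59434218 -0.14624618  0.113     ] (np.float64(310.6895567215714), np.float64(181.9315982813256)) [array([359., 216.]), array([263., 215.]), array([357., 149.]), array([263., 148.])]
white [189 180  12  13 137] [194.3 186.1] [0.599  0.1851 0.032 ]
white [222 184  13  13 150] [227.8 190. ] [0.5887 0.0882 0.032 ]
white [202 206  14  14 156] [208.2 212.6] [0.5222 0.1434 0.032 ]
white [219 209  13  12 136] [224.8 214.5] [0.5172 0.0958 0.032 ]
white [117 232  13  13 149] [122.9 238.2] [0.4468 0.3831 0.032 ]
white [134 234  14  14 164] [140.5 240.5] [0.4409 0.3332 0.032 ]
wood [168 150  15  15  86] ((175.0, 157.0), (14.0, 14.0), 90.0) [0.685 0.244 0.03 ] [0.6787 0.2399 0.056 ]
wood [ 180  177   59   49 1656] ((208.9146270751953, 201.26829528808594), (58.41828155517578, 44.06218338012695), 6.34019136428833) [0.5553 0.1422 0.03  ] [0.5518 0.1402 0.056 ]
wood [119 214  35  35 565] ((136.00494384765625, 231.4504852294922), (34.32878494262695, 33.532752990722656), 5.7105937004089355) [0.4665 0.3476 0.03  ] [0.4647 0.3413 0.056 ]
wood [190 235  30   8 167] ((204.4615478515625, 238.80770874023438), (29.644298553466797, 5.705597877502441), 7.125016689300537) [0.4472 0.1526 0.03  ] [0.4459 0.1504 0.056 ]
```

View pics/crop0.png

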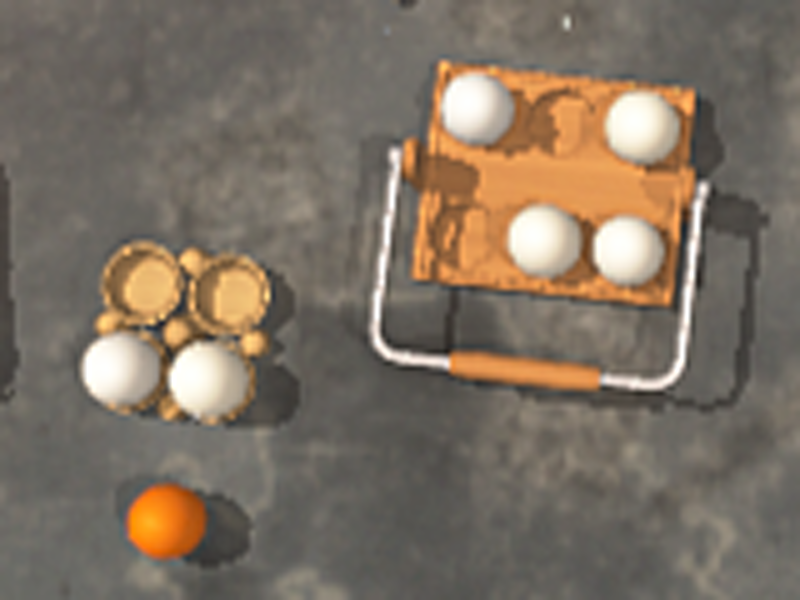

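```bash
cat >> h.py <<'E'
def goto(p,yaw):
    "needed offset (mm, tool axes) and rotvec (tool axes) to pose: tool down, tool y at angle yaw"
    o=ctrl.get_obs(); R0=R.from_rotvec(o["tool_rot"])
    y=np.array([np.cos(yaw),np.sin(yaw),0]);z=np.array([0,0,-1.]);x=np.cross(y,z)
    R1=R.from_matrix(np.c_[x,y,z])
    return (R0.inv().apply(np.array(p)-o["tool_pos"])*1000).round(1),(R0.inv()*R1).as_rotvec().round(3)
def fit(loc,W):
    loc=np.array(loc,float);W=np.array(W,float);a=loc-loc.mean(0);b=W-W.mean(0)
    th=np.arctan2((a[:,0]*b[:,1]-a[:,1]*b[:,0]).sum(),(a*b).sum())
    M=np.array([[np.cos(th),-np.sin(th)],[np.sin(th),np.cos(th)]]);t=W.mean(0)-M@loc.mean(0)
    return th,M,t,np.linalg.norm(loc@M.T+t-W,axis=1)
E
python3 - <<'E'
from h import *
th,M,t,e=fit([[.036,.048],[.036,-.048],[-.036,0],[-.036,-.048]],[[.599,.1851],[.5887,.0882],[.5222,.1434],[.5172,.0958]])
print("carrier",th,t,e)
for n,l in dict(p2=(-.036,.048),p4=(.036,0),grip=(-.112,0)).items():print(n,(M@np.array(l)+t).round(4))
print(goto([.441,.333,.16],-.115),ctrl.get_obs()["tool_rot"])
E
```

```text
carrier -0.10071855329116687 [0.55798158 0.14006419] [0.00097373 0.00055882 0.0002862  0.00018745]
p2 [0.527  0.1914]
p4 [0.5938 0.1364]
grip [0.4465 0.1513]
(array([-280.5, -148.1,   89.1]), array([-2.000e-03,  1.000e-03,  1.294e+00])) [-6.11487745e-01 -3.08092772e+00  2.77384846e-03]
```

```bash
python3 -m handwheel '[{"gripper":-0.65,"offset":[-25,-14,0],"rotation":[0,0,0.12]},{"gripper":-0.65,"offset":[-65,-35,0],"rotation":[0,0,0.3]},{"gripper":-0.65,"offset":[-110,-60,10],"rotation":[0,0,0.48]},{"gripper":-0.65,"offset":[-155,-85,25],"rotation":[0,0,0.66]},{"gripper":-0.65,"offset":[-200,-108,45],"rotation":[0,0,0.84]},{"gripper":-0.65,"offset":[-240,-128,65],"rotation":[0,0,1.02]},{"gripper":-0.65,"offset":[-270,-142,80],"rotation":[0,0,1.18]},{"gripper":-0.65,"offset":[-280,-148,89],"rotation":[0,0,1.294]}]' 20
python3 - <<'E'
from h import *
o=ctrl.get_obs();print(o["q"],o["tool_pos"])
d=ctrl.get_image("wrist");save(d,"w1.png");print({k:v for k,v in d.items() if k!="image"})
print(goto([.441,.333,.16],-.115))
for P in ([.4409,.3332,.062],[.4468,.3831,.062],[.4409,.3332,.004]):print(proj(d,P))
E
```

```text
t: 1.1
tool_pos: [0.4414, 0.332, 0.1594]
tool_rot: [-2.352, -2.082, 0.004]
contact_force: [0.7, 0.8, 0.9]
opening: 0.0703
grip_force: 0.0
[ 5.10223424e-01 -4.52415983e-02  1.86635796e+00 -2.61343569e-04
  1.32273522e+00  6.31734197e-01] [0.44139851 0.33198366 0.15936624]
{'fovy': 70.9496551839724, 'cx': 260.5311024132548, 'cy': 192.273202903124, 'xyz': array([0.45120273, 0.40172961, 0.28183834]), 'attitude': array([-0.28748381,  0.01880522, -0.11996711])}
(array([ 1.7, -0.4, -1.8]), array([-0.003,  0.003, -0.009]))
(np.float64(258.60437184281284), np.float64(196.94341202631793))
(np.float64(258.2695941093865), np.float64(137.21015402370477))
(np.float64(259.0552169475187), np.float64(180.5244703019199))
```

View pics/w1.png

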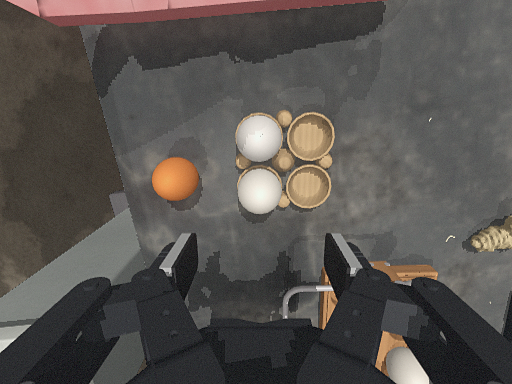

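```bash
python3 -m handwheel '[{"gripper":-0.41,"offset":[1,0,8],"rotation":[0,0,0]},{"gripper":-0.41,"offset":[1.5,0,25],"rotation":[0,0,-0.008]},{"gripper":-0.41,"offset":[1.5,0,48],"rotation":[0,0,-0.008]},{"gripper":-0.41,"offset":[1.5,0,72],"rotation":[0,0,-0.008]},{"gripper":-0.41,"offset":[1.5,0,94],"rotation":[0,0,-0.008]},{"gripper":-0.41,"offset":[1.5,0,112],"rotation":[0,0,-0.008]},{"gripper":-0.41,"offset":[1.5,0,122],"rotation":[0,0,-0.008]},{"gripper":-0.41,"offset":[1.5,0,126],"rotation":[0,0,-0.008]}]'
python3 -m handwheel '[{"gripper":-0.2,"offset":[0,0,0],"rotation":[0,0,0]},{"gripper":-0.15,"offset":[0,0,0],"rotation":[0,0,0]},{"gripper":-0.1,"offset":[0,0,0],"rotation":[0,0,0]},{"gripper":-0.06,"offset":[0,0,0],"rotation":[0,0,0]},{"gripper":-0.03,"offset":[0,0,0],"rotation":[0,0,0]},{"gripper":0,"offset":[0,0,0],"rotation":[0,0,0]},{"gripper":0.02,"offset":[0,0,0],"rotation":[0,0,0]},{"gripper":0.02,"offset":[0,0,0],"rotation":[0,0,0]}]'
```

```text
t: 2.15
tool_pos: [0.4408, 0.3355, 0.0344]
tool_rot: [-2.336, -2.1, 0.001]
contact_force: [-0.3, 0.1, 1.1]
opening: 0.0604
grip_force: 0.0
t: 3.15
tool_pos: [0.4411, 0.3354, 0.035]
tool_rot: [2.337, 2.099, -0.0]
contact_force: [-0.1, -0.4, 1.2]
opening: 0.042
grip_force: 0.2
```

```bash
python3 -m handwheel '[{"gripper":0.0,"offset":[-1,0,0],"rotation":[0,0,0]},{"gripper":0.0,"offset":[-2,0,1],"rotation":[0,0,0]},{"gripper":0.02,"offset":[-2,0,1],"rotation":[0,0,0]},{"gripper":0.03,"offset":[-2,0,1],"rotation":[0,0,0]},{"gripper":0.04,"offset":[-2,0,1],"rotation":[0,0,0]},{"gripper":0.05,"offset":[-2,0,1],"rotation":[0,0,0]},{"gripper":0.06,"offset":[-2,0,1],"rotation":[0,0,0]},{"gripper":0.06,"offset":[-2,0,1],"rotation":[0,0,0]}]'
```

```text
t: 4.15
tool_pos: [0.4416, 0.334, 0.0352]
tool_rot: [2.337, 2.099, 0.003]
contact_force: [-1.5, 0.8, 6.7]
opening: 0.0408
grip_force: 18.8
```

```bash
python3 -m handwheel '[{"gripper":0.04,"offset":[0,0,0],"rotation":[0,0,0]},{"gripper":0.035,"offset":[0,0,0],"rotation":[0,0,0]},{"gripper":0.035,"offset":[0,0,0],"rotation":[0,0,0]},{"gripper":0.035,"offset":[0,0,0],"rotation":[0,0,0]},{"gripper":0.035,"offset":[0,0,0],"rotation":[0,0,0]},{"gripper":0.035,"offset":[0,0,0],"rotation":[0,0,0]},{"gripper":0.035,"offset":[0,0,0],"rotation":[0,0,0]},{"gripper":0.035,"offset":[0,0,0],"rotation":[0,0,0]}]'
```

```text
t: 5.15
tool_pos: [0.4416, 0.334, 0.035]
tool_rot: [2.337, 2.099, 0.003]
contact_force: [-0.7, 0.7, 5.5]
opening: 0.0408
grip_force: 5.6
```

```bash
python3 -m handwheel '[{"gripper":0.04,"offset":[0,0,-1],"rotation":[0,0,0]},{"gripper":0.04,"offset":[0,0,-4],"rotation":[0,0,0]},{"gripper":0.04,"offset":[0,0,-10],"rotation":[0,0,0]},{"gripper":0.04,"offset":[0,0,-25],"rotation":[0,0,0]},{"gripper":0.04,"offset":[0,0,-50],"rotation":[0,0,0]},{"gripper":0.04,"offset":[0,0,-80],"rotation":[0,0,0]},{"gripper":0.04,"offset":[0,0,-105],"rotation":[0,0,0]},{"gripper":0.04,"offset":[0,0,-115],"rotation":[0,0,0]}]'
python3 - <<'E'
from h import *
print(goto([.5938,.1364,.15],-.101))
E
```

```text
t: 6.15
tool_pos: [0.442, 0.334, 0.152]
tool_rot: [2.336, 2.099, 0.007]
contact_force: [0.0, 1.1, -0.7]
opening: 0.0406
grip_force: 4.6
(array([-180.3,  172.1,    2.2]), array([ 0.004, -0.002, -0.006]))
```

```bash
python3 -m handwheel '[{"gripper":0.04,"offset":[-8,8,0],"rotation":[0,0,0]},{"gripper":0.04,"offset":[-30,28,0],"rotation":[0,0,0]},{"gripper":0.04,"offset":[-60,57,0],"rotation":[0,0,0]},{"gripper":0.04,"offset":[-93,89,0],"rotation":[0,0,0]},{"gripper":0.04,"offset":[-126,120,1],"rotation":[0.002,-0.002,-0.003]},{"gripper":0.04,"offset":[-154,147,2],"rotation":[0.004,-0.002,-0.006]},{"gripper":0.04,"offset":[-173,165,2],"rotation":[0.004,-0.002,-0.006]},{"gripper":0.04,"offset":[-180,172,2],"rotation":[0.004,-0.002,-0.006]}]'
python3 - <<'E'
from h import *
o=ctrl.get_obs();print(o["tool_pos"],o["grip_force"])
d=ctrl.get_image("wrist");save(d,"w2.png")
print(goto([.5938,.1364,.037],-.101))
for P in ([.599,.1851,.032],[.5887,.0882,.032],[.5222,.1434,.032],[.5172,.0958,.032],[.527,.1914,.006],[.5938,.1364,.006]):print(np.round(proj(d,P)))
E
```

```text
t: 7.15
tool_pos: [0.5926, 0.1342, 0.1453]
tool_rot: [-2.331, -2.102, 0.01]
contact_force: [-0.7, 0.4, -1.5]
opening: 0.0407
grip_force: 4.6
[0.59263129 0.13420838 0.14526674] 4.559381660073996
(array([  2.7,   1.2, 108.6]), array([-0.006,  0.003, -0.002]))
[261. 136.]
[261. 239.]
[182. 191.]
[186. 238.]
[186. 134.]
[261. 183.]
```

View pics/w2.png

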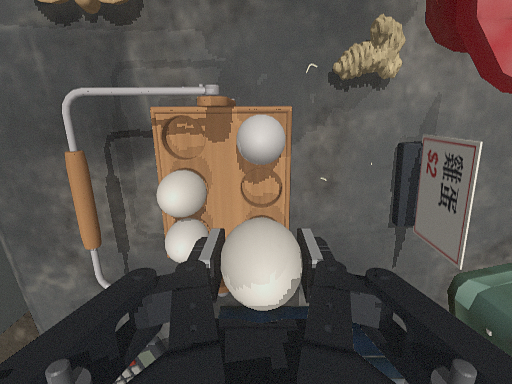

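```bash
python3 -m handwheel '[{"gripper":0.04,"offset":[1,1,4],"rotation":[0,0,0]},{"gripper":0.04,"offset":[2,2,14],"rotation":[-0.003,0.002,0]},{"gripper":0.04,"offset":[3.5,2,30],"rotation":[-0.006,0.003,-0.002]},{"gripper":0.04,"offset":[3.5,2,50],"rotation":[-0.006,0.003,-0.002]},{"gripper":0.04,"offset":[3.5,2,70],"rotation":[-0.006,0.003,-0.002]},{"gripper":0.04,"offset":[3.5,2,82],"rotation":[-0.006,0.003,-0.002]},{"gripper":0.04,"offset":[3.5,2,88],"rotation":[-0.006,0.003,-0.002]},{"gripper":0.04,"offset":[3.5,2,88],"rotation":[-0.006,0.003,-0.002]}]'
python3 - <<'E'
from h import *
print(goto([.5945,.1372,.037],-.101))
E
```

```text
t: 8.2
tool_pos: [0.5946, 0.1392, 0.0587]
tool_rot: [2.328, 2.108, 0.003]
contact_force: [-1.0, 0.0, -0.2]
opening: 0.0412
grip_force: 4.6
(array([-2. ,  0.1, 21.7]), array([ 0.002, -0.001,  0.002]))
```

```bash
python3 -m handwheel '[{"gripper":0.04,"offset":[-1,0,3],"rotation":[0,0,0]},{"gripper":0.04,"offset":[-2,0,7],"rotation":[0,0,0]},{"gripper":0.04,"offset":[-2,0,11],"rotation":[0,0,0]},{"gripper":0.04,"offset":[-2,0,14.5],"rotation":[0,0,0]},{"gripper":0.04,"offset":[-2,0,17],"rotation":[0,0,0]},{"gripper":0.04,"offset":[-2,0,19],"rotation":[0,0,0]},{"gripper":0.04,"offset":[-2,0,20.5],"rotation":[0,0,0]},{"gripper":0.04,"offset":[-2,0,20.5],"rotation":[0,0,0]}]'
```

```text
t: 9.2
tool_pos: [0.5944, 0.1373, 0.0384]
tool_rot: [2.328, 2.108, 0.003]
contact_force: [-0.3, 0.0, -1.2]
opening: 0.0411
grip_force: 4.6
```

```bash
python3 -m handwheel '[{"gripper":0.04,"offset":[0,0,0.5],"rotation":[0,0,0]},{"gripper":0.04,"offset":[0,0,1],"rotation":[0,0,0]},{"gripper":0.04,"offset":[0,0,1.5],"rotation":[0,0,0]},{"gripper":0.04,"offset":[0,0,2],"rotation":[0,0,0]},{"gripper":0.04,"offset":[0,0,2.5],"rotation":[0,0,0]},{"gripper":0.04,"offset":[0,0,2.5],"rotation":[0,0,0]},{"gripper":0.04,"offset":[0,0,2.5],"rotation":[0,0,0]},{"gripper":0.04,"offset":[0,0,2.5],"rotation":[0,0,0]}]'
```

```text
t: 10.2
tool_pos: [0.5945, 0.1373, 0.0361]
tool_rot: [2.328, 2.108, 0.003]
contact_force: [-0.8, 0.6, 0.5]
opening: 0.0411
grip_force: 4.7
```

```bash
python3 -m handwheel '[{"gripper":0.02,"offset":[0,0,0],"rotation":[0,0,0]},{"gripper":0.0,"offset":[0,0,0],"rotation":[0,0,0]},{"gripper":-0.03,"offset":[0,0,0],"rotation":[0,0,0]},{"gripper":-0.07,"offset":[0,0,0],"rotation":[0,0,0]},{"gripper":-0.12,"offset":[0,0,0],"rotation":[0,0,0]},{"gripper":-0.18,"offset":[0,0,0],"rotation":[0,0,0]},{"gripper":-0.25,"offset":[0,0,0],"rotation":[0,0,0]},{"gripper":-0.25,"offset":[0,0,0],"rotation":[0,0,0]}]'
python3 -m handwheel '[{"gripper":-0.25,"offset":[0,0,-3],"rotation":[0,0,0]},{"gripper":-0.25,"offset":[0,0,-8],"rotation":[0,0,0]},{"gripper":-0.25,"offset":[0,0,-16],"rotation":[0,0,0]},{"gripper":-0.25,"offset":[0,0,-28],"rotation":[0,0,0]},{"gripper":-0.25,"offset":[0,0,-48],"rotation":[0,0,0]},{"gripper":-0.25,"offset":[0,0,-75],"rotation":[0,0,0]},{"gripper":-0.3,"offset":[0,0,-100],"rotation":[0,0,0]},{"gripper":-0.4,"offset":[0,0,-114],"rotation":[0,0,0]}]'
python3 - <<'E'
from h import *
print(goto([.4468,.3835,.15],-.115))
d=ctrl.get_image("top");im=d["image"]
hsv=cv2.cvtColor(im,cv2.COLOR_RGB2HSV)
m=((hsv[...,1]<70)&(hsv[...,2]>165)).astype(np.uint8)*255
m[:, :100]=0;m[:150]=0;m[260:]=0;m[:,245:]=0
m=cv2.morphologyEx(m,cv2.MORPH_OPEN,np.ones((5,5)))
n,l,s,c=cv2.connectedComponentsWithStats(m)
for i in range(1,n): print("white",s[i],c[i].round(1),ray(d,*c[i],.032).round(4))
E
```

```text
t: 11.2
tool_pos: [0.5945, 0.1372, 0.036]
tool_rot: [2.328, 2.108, 0.003]
contact_force: [-0.7, -0.1, -0.5]
opening: 0.0534
grip_force: 0.0
t: 12.2
tool_pos: [0.5953, 0.1373, 0.1532]
tool_rot: [2.326, 2.107, 0.008]
contact_force: [-0.1, -1.0, -0.2]
opening: 0.0597
grip_force: 0.0
(array([ 230.3, -172.2,    2.6]), array([ 0.006, -0.002,  0.016]))
white [189 182   8  10  73] [192.3 186.8] [0.597  0.1909 0.032 ]
white [212 184   7  10  64] [214.8 188.5] [0.5926 0.1258 0.032 ]
white [230 188   5   6  30] [232.  190.5] [0.5872 0.076  0.032 ]
white [117 232  10  13 113] [121.5 237.9] [0.4478 0.3871 0.032 ]
```

```bash
python3 -m handwheel '[{"gripper":-0.41,"offset":[14,-10,0],"rotation":[0,0,0]},{"gripper":-0.41,"offset":[50,-37,0],"rotation":[0,0,0.004]},{"gripper":-0.41,"offset":[95,-71,0],"rotation":[0,0,0.008]},{"gripper":-0.41,"offset":[140,-105,0],"rotation":[0,0,0.012]},{"gripper":-0.41,"offset":[180,-135,1],"rotation":[0.003,0,0.016]},{"gripper":-0.41,"offset":[210,-157,2],"rotation":[0.006,-0.002,0.016]},{"gripper":-0.41,"offset":[227,-170,3],"rotation":[0.006,-0.002,0.016]},{"gripper":-0.41,"offset":[230,-172,3],"rotation":[0.006,-0.002,0.016]}]'
python3 - <<'E'
from h import *
print(goto([.447,.3835,.035],-.115))
d=ctrl.get_image("wrist");im=d["image"];save(d,"w3.png")
for P in ([.4468,.3831,.033],):print(np.round(proj(d,P)))
hsv=cv2.cvtColor(im,cv2.COLOR_RGB2HSV)
m=((hsv[...,1]<70)&(hsv[...,2]>150)).astype(np.uint8)*255
m=cv2.morphologyEx(m,cv2.MORPH_OPEN,np.ones((9,9)))
n,l,s,c=cv2.connectedComponentsWithStats(m)
for i in range(1,n): print("white",s[i],c[i].round(1),ray(d,*c[i],.033).round(4))
E
```

```text
t: 13.25
tool_pos: [0.4445, 0.3836, 0.1458]
tool_rot: [-2.342, -2.091, 0.008]
contact_force: [0.5, 0.1, -1.0]
opening: 0.0603
grip_force: 0.0
(array([  0.5,   3.1, 110.7]), array([-0.005,  0.002,  0.002]))
[262. 193.]
white [  95    0  163   59 6058] [176.  24.] [0.3957 0.5255 0.033 ]
white [391   0  38   8 248] [411.5   2.9] [0.5746 0.5191 0.033 ]
white [ 305    2   82   36 2136] [343.5  19. ] [0.5237 0.5142 0.033 ]
white [143  33  14  12 165] [149.6  38.6] [0.3732 0.518  0.033 ]
white [127  34  15   9 135] [134.  38.] [0.3612 0.5198 0.033 ]
white [ 241  174   44   45 1586] [262.4 196.2] [0.4465 0.3802 0.033 ]
white [400 372  21  12 207] [409.3 378.3] [0.589  0.1452 0.033 ]
```

View pics/w3.png

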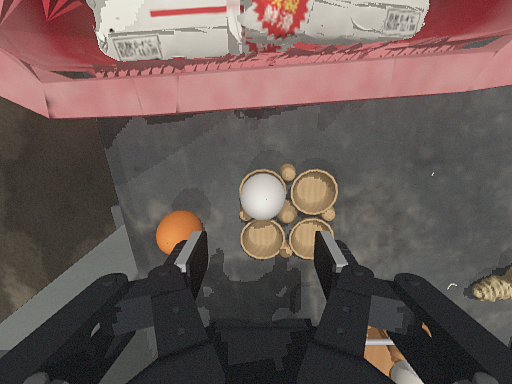

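```bash
python3 -m handwheel '[{"gripper":-0.41,"offset":[0,1,6],"rotation":[0,0,0]},{"gripper":-0.41,"offset":[0,3,20],"rotation":[-0.005,0.002,0.002]},{"gripper":-0.41,"offset":[0,3,40],"rotation":[-0.005,0.002,0.002]},{"gripper":-0.41,"offset":[0,3,60],"rotation":[-0.005,0.002,0.002]},{"gripper":-0.41,"offset":[0,3,78],"rotation":[-0.005,0.002,0.002]},{"gripper":-0.41,"offset":[0,3,90],"rotation":[-0.005,0.002,0.002]},{"gripper":-0.41,"offset":[0,3,97],"rotation":[-0.005,0.002,0.002]},{"gripper":-0.41,"offset":[0,3,97],"rotation":[-0.005,0.002,0.002]}]'
python3 - <<'E'
from h import *
print(goto([.4475,.383,.036],-.115))
E
```

```text
t: 14.3
tool_pos: [0.4483, 0.3826, 0.0495]
tool_rot: [2.347, 2.088, 0.001]
contact_force: [-0.8, -0.6, -0.7]
opening: 0.0601
grip_force: 0.0
(array([ 0.3, -0.8, 13.5]), array([ 0.001, -0.001, -0.002]))
```

```bash
python3 -m handwheel '[{"gripper":-0.3,"offset":[0,-1,4],"rotation":[0,0,0]},{"gripper":-0.2,"offset":[0,-1,9],"rotation":[0,0,0]},{"gripper":-0.15,"offset":[0,-1,12],"rotation":[0,0,0]},{"gripper":-0.1,"offset":[0,-1,13.5],"rotation":[0,0,0]},{"gripper":-0.05,"offset":[0,-1,13.5],"rotation":[0,0,0]},{"gripper":-0.02,"offset":[0,-1,13.5],"rotation":[0,0,0]},{"gripper":0.01,"offset":[0,-1,13.5],"rotation":[0,0,0]},{"gripper":0.01,"offset":[0,-1,13.5],"rotation":[0,0,0]}]'
python3 -m handwheel '[{"gripper":0.02,"offset":[0,0,0],"rotation":[0,0,0]},{"gripper":0.025,"offset":[0,0,0],"rotation":[0,0,0]},{"gripper":0.03,"offset":[0,0,0],"rotation":[0,0,0]},{"gripper":0.03,"offset":[0,0,0],"rotation":[0,0,0]},{"gripper":0.035,"offset":[0,0,0],"rotation":[0,0,0]},{"gripper":0.035,"offset":[0,0,0],"rotation":[0,0,0]},{"gripper":0.035,"offset":[0,0,0],"rotation":[0,0,0]},{"gripper":0.035,"offset":[0,0,0],"rotation":[0,0,0]}]'
```

```text
t: 15.3
tool_pos: [0.4475, 0.3828, 0.0365]
tool_rot: [2.347, 2.088, 0.002]
contact_force: [0.5, 0.4, -0.1]
opening: 0.0426
grip_force: 0.1
t: 16.3
tool_pos: [0.4474, 0.3828, 0.0364]
tool_rot: [-2.347, -2.088, -0.002]
contact_force: [-2.0, 0.6, 2.4]
opening: 0.0416
grip_force: 2.5
```

```bash
python3 -m handwheel '[{"gripper":0.04,"offset":[0,0,0],"rotation":[0,0,0]},{"gripper":0.045,"offset":[0,0,-2],"rotation":[0,0,0]},{"gripper":0.045,"offset":[0,0,-7],"rotation":[0,0,0]},{"gripper":0.045,"offset":[0,0,-20],"rotation":[0,0,0]},{"gripper":0.045,"offset":[0,0,-45],"rotation":[0,0,0]},{"gripper":0.045,"offset":[0,0,-75],"rotation":[0,0,0]},{"gripper":0.045,"offset":[0,0,-102],"rotation":[0,0,0]},{"gripper":0.045,"offset":[0,0,-114],"rotation":[0,0,0]}]'
python3 - <<'E'
from h import *
print(goto([.5276,.1911,.15],-.101))
E
```

```text
t: 17.3
tool_pos: [0.4484, 0.3833, 0.1534]
tool_rot: [2.347, 2.087, 0.009]
contact_force: [0.3, 0.2, -0.7]
opening: 0.0411
grip_force: 7.2
(array([-181.7,  101.1,    3.2]), array([ 0.005, -0.004, -0.016]))
```

```bash
python3 -m handwheel '[{"gripper":0.045,"offset":[-8,4,0],"rotation":[0,0,0]},{"gripper":0.045,"offset":[-30,17,0],"rotation":[0,0,-0.002]},{"gripper":0.045,"offset":[-60,34,0],"rotation":[0,0,-0.004]},{"gripper":0.045,"offset":[-93,52,0],"rotation":[0,0,-0.008]},{"gripper":0.045,"offset":[-126,70,0],"rotation":[0.002,-0.002,-0.012]},{"gripper":0.045,"offset":[-154,86,0],"rotation":[0.004,-0.002,-0.016]},{"gripper":0.045,"offset":[-174,97,0],"rotation":[0.004,-0.002,-0.016]},{"gripper":0.045,"offset":[-180,101,0],"rotation":[0.004,-0.002,-0.016]}]'
python3 - <<'E'
from h import *
print(goto([.5276,.1911,.06],-.101))
d=ctrl.get_image("wrist");save(d,"w4.png")
E
```

```text
t: 18.3
tool_pos: [0.5262, 0.1905, 0.1487]
tool_rot: [-2.331, -2.102, 0.008]
contact_force: [-1.1, 0.5, -0.2]
opening: 0.0408
grip_force: 7.2
(array([ 1. ,  1.9, 88.6]), array([-0.006,  0.002, -0.002]))
```

View pics/w4.png

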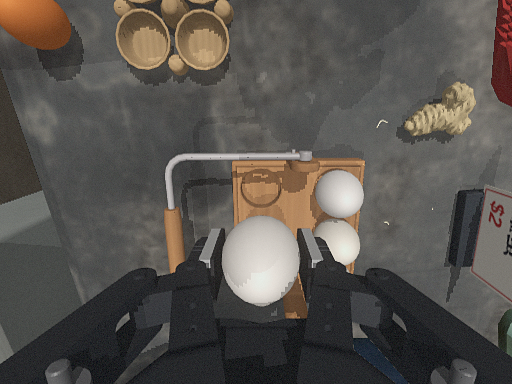

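```bash
python3 -m handwheel '[{"gripper":0.045,"offset":[0,0,4],"rotation":[0,0,0]},{"gripper":0.045,"offset":[0,1,14],"rotation":[-0.003,0.002,0]},{"gripper":0.045,"offset":[0,1,30],"rotation":[-0.006,0.002,-0.002]},{"gripper":0.045,"offset":[0,1,50],"rotation":[-0.006,0.002,-0.002]},{"gripper":0.045,"offset":[0,1,70],"rotation":[-0.006,0.002,-0.002]},{"gripper":0.045,"offset":[0,1,81],"rotation":[-0.006,0.002,-0.002]},{"gripper":0.045,"offset":[0,1,87],"rotation":[-0.006,0.002,-0.002]},{"gripper":0.045,"offset":[0,1,87],"rotation":[-0.006,0.002,-0.002]}]'
python3 - <<'E'
from h import *
print(goto([.5276,.1911,.0375],-.101))
E
```

```text
t: 19.35
tool_pos: [0.5273, 0.1919, 0.063]
tool_rot: [2.328, 2.108, 0.004]
contact_force: [-0.8, -0.6, -0.5]
opening: 0.0409
grip_force: 7.2
(array([-0.8,  0.3, 25.5]), array([ 0.003, -0.001,  0.002]))
```

```bash
python3 -m handwheel '[{"gripper":0.045,"offset":[-0.8,0,4],"rotation":[0,0,0]},{"gripper":0.045,"offset":[-0.8,0,9],"rotation":[0,0,0]},{"gripper":0.045,"offset":[-0.8,0,14],"rotation":[0,0,0]},{"gripper":0.045,"offset":[-0.8,0,18.5],"rotation":[0,0,0]},{"gripper":0.045,"offset":[-0.8,0,21.5],"rotation":[0,0,0]},{"gripper":0.045,"offset":[-0.8,0,23.5],"rotation":[0,0,0]},{"gripper":0.045,"offset":[-0.8,0,24.5],"rotation":[0,0,0]},{"gripper":0.045,"offset":[-0.8,0,25],"rotation":[0,0,0]}]'
```

```text
t: 20.35
tool_pos: [0.5274, 0.1912, 0.0383]
tool_rot: [2.327, 2.108, 0.005]
contact_force: [0.6, 0.7, -0.6]
opening: 0.0408
grip_force: 7.2
```

```bash
python3 -m handwheel '[{"gripper":0.045,"offset":[0,0,0.5],"rotation":[0,0,0]},{"gripper":0.045,"offset":[0,0,1],"rotation":[0,0,0]},{"gripper":0.045,"offset":[0,0,1.5],"rotation":[0,0,0]},{"gripper":0.045,"offset":[0,0,1.5],"rotation":[0,0,0]},{"gripper":0.02,"offset":[0,0,1.5],"rotation":[0,0,0]},{"gripper":0.0,"offset":[0,0,1.5],"rotation":[0,0,0]},{"gripper":-0.03,"offset":[0,0,1.5],"rotation":[0,0,0]},{"gripper":-0.07,"offset":[0,0,1.5],"rotation":[0,0,0]}]'
python3 -m handwheel '[{"gripper":-0.13,"offset":[0,0,0],"rotation":[0,0,0]},{"gripper":-0.2,"offset":[0,0,0],"rotation":[0,0,0]},{"gripper":-0.25,"offset":[0,0,0],"rotation":[0,0,0]},{"gripper":-0.25,"offset":[0,0,0],"rotation":[0,0,0]},{"gripper":-0.25,"offset":[0,0,-4],"rotation":[0,0,0]},{"gripper":-0.25,"offset":[0,0,-14],"rotation":[0,0,0]},{"gripper":-0.25,"offset":[0,0,-30],"rotation":[0,0,0]},{"gripper":-0.25,"offset":[0,0,-55],"rotation":[0,0,0]}]'
python3 -m handwheel '[{"gripper":0.0,"offset":[0,0,-25],"rotation":[0,0,0]},{"gripper":0.1,"offset":[0,0,-40],"rotation":[0,0,0]},{"gripper":0.15,"offset":[4,-20,-55],"rotation":[0,0,0]},{"gripper":0.15,"offset":[4,-60,-60],"rotation":[0,0,0]},{"gripper":0.15,"offset":[4,-105,-60],"rotation":[0,0,0]},{"gripper":0.15,"offset":[4,-140,-60],"rotation":[0,0,0]},{"gripper":0.15,"offset":[4,-160,-60],"rotation":[0,0,0]},{"gripper":0.15,"offset":[4,-160,-60],"rotation":[0,0,0]}]'
python3 - <<'E'
from h import *
o=ctrl.get_obs();print(o["tool_pos"])
d=ctrl.get_image("top");im=d["image"]
d2=ctrl.get_image("wrist");im2=d2["image"]
c=cv2.resize(im[165:285,100:260],None,fx=3,fy=3,interpolation=cv2.INTER_CUBIC)
s=np.zeros((384,480+320,3),np.uint8);s[:360,:480]=c;s[:240,480:]=cv2.resize(im2,(320,240));cv2.imwrite("pics/t5.png",s[...,::-1])
hsv=cv2.cvtColor(im,cv2.COLOR_RGB2HSV)
m=((hsv[...,1]<70)&(hsv[...,2]>165)).astype(np.uint8)*255
m[:, :100]=0;m[:150]=0;m[260:]=0;m[:,245:]=0
m=cv2.morphologyEx(m,cv2.MORPH_OPEN,np.ones((5,5)))
n,l,s,c=cv2.connectedComponentsWithStats(m)
for i in range(1,n): print("white",s[i],c[i].round(1),ray(d,*c[i],.032).round(4))
E
```

```text
t: 21.35
tool_pos: [0.5274, 0.1911, 0.0367]
tool_rot: [2.327, 2.108, 0.004]
contact_force: [-0.1, -0.1, -0.2]
opening: 0.0455
grip_force: 0.0
t: 22.35
tool_pos: [0.5269, 0.1911, 0.0928]
tool_rot: [2.328, 2.108, 0.004]
contact_force: [-0.1, 0.3, 0.1]
opening: 0.0531
grip_force: 0.0
t: 23.35
tool_pos: [0.3673, 0.211, 0.1515]
tool_rot: [2.326, 2.109, 0.006]
contact_force: [-0.2, 1.1, -0.6]
opening: 0.0359
grip_force: 0.0
[0.36734075 0.21102937 0.15149933]
white [189 180  12  13 140] [194.4 186.1] [0.5991 0.185  0.032 ]
white [205 182  14  13 155] [211.5 188. ] [0.594  0.1355 0.032 ]
white [222 184  13  13 150] [227.8 190. ] [0.5887 0.0882 0.032 ]
white [186 204  13  14 149] [191.9 210.6] [0.5274 0.1903 0.032 ]
white [202 206  14  14 157] [208.2 212.6] [0.5222 0.1435 0.032 ]
white [219 209  13  12 137] [224.8 214.5] [0.5171 0.0957 0.032 ]
```

View pics/t5.png

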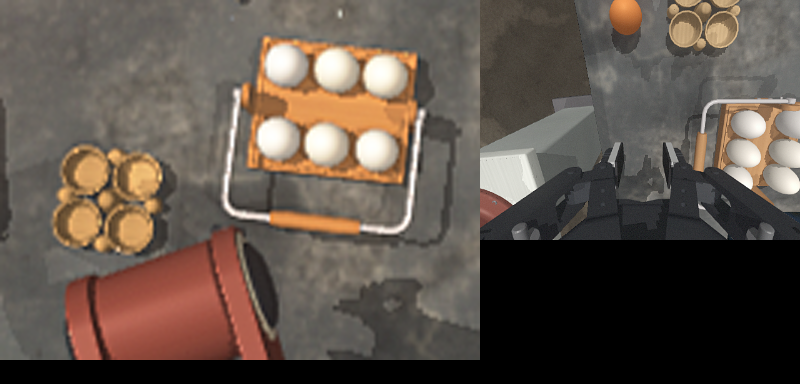

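Run:
```python
from h import *
print(goto([.4465,.1510,.10],-.101))
```

```text
(array([-52. ,  83.1,  52.1]), array([ 0.004, -0.001,  0.002]))
```

```bash
python3 -m handwheel '[{"gripper":0.15,"offset":[-5,8,0],"rotation":[0,0,0]},{"gripper":0.15,"offset":[-20,30,5],"rotation":[0,0,0]},{"gripper":0.15,"offset":[-36,55,15],"rotation":[0.002,0,0.002]},{"gripper":0.15,"offset":[-48,75,28],"rotation":[0.002,0,0.002]},{"gripper":0.15,"offset":[-52,82,40],"rotation":[0.002,0,0.002]},{"gripper":0.15,"offset":[-52,82,48],"rotation":[0.002,0,0.002]},{"gripper":0.15,"offset":[-52,82,52],"rotation":[0.002,0,0.002]},{"gripper":0.15,"offset":[-52,82,52],"rotation":[0.002,0,0.002]}]'
python3 - <<'E'
from h import *
print(goto([.4465,.1510,.055],-.101))
d=ctrl.get_image("wrist");save(d,"w6.png")
E
```

```text
t: 24.45
tool_pos: [0.4442, 0.1515, 0.0993]
tool_rot: [-2.33, -2.107, -0.002]
contact_force: [-0.0, 0.6, 0.2]
opening: 0.0365
grip_force: 0.0
(array([-0.3,  2.3, 44.3]), array([ 0.   , -0.001,  0.001]))
```

View pics/w6.png

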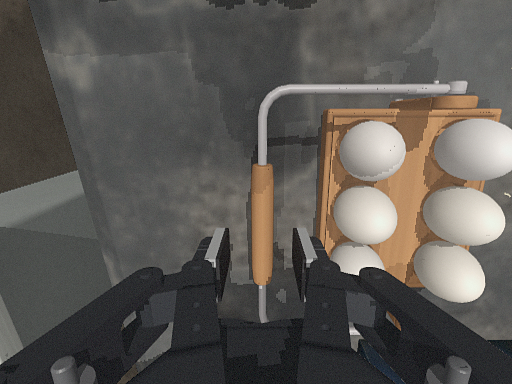

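The grip spans rows 165–285 at column 262, centred between the fingers, and all six eggs are standing. I'll descend and close on it.

```bash
python3 -m handwheel '[{"gripper":0.15,"offset":[0,0.5,4],"rotation":[0,0,0]},{"gripper":0.15,"offset":[0,1,13],"rotation":[0,0,0]},{"gripper":0.15,"offset":[0,1.5,24],"rotation":[0,0,0]},{"gripper":0.15,"offset":[0,1.5,34],"rotation":[0,0,0]},{"gripper":0.15,"offset":[0,1.5,40],"rotation":[0,0,0]},{"gripper":0.15,"offset":[0,1.5,44],"rotation":[0,0,0]},{"gripper":0.3,"offset":[0,1.5,44],"rotation":[0,0,0]},{"gripper":0.45,"offset":[0,1.5,44],"rotation":[0,0,0]}]'
python3 -m handwheel '[{"gripper":0.52,"offset":[0,0,0],"rotation":[0,0,0]},{"gripper":0.58,"offset":[0,0,0],"rotation":[0,0,0]},{"gripper":0.62,"offset":[0,0,0],"rotation":[0,0,0]},{"gripper":0.64,"offset":[0,0,0],"rotation":[0,0,0]},{"gripper":0.66,"offset":[0,0,0],"rotation":[0,0,0]},{"gripper":0.67,"offset":[0,0,0],"rotation":[0,0,0]},{"gripper":0.67,"offset":[0,0,0],"rotation":[0,0,0]},{"gripper":0.67,"offset":[0,0,0],"rotation":[0,0,0]}]'
```

```text
t: 25.5
tool_pos: [0.4466, 0.151, 0.0558]
tool_rot: [2.33, 2.106, 0.003]
contact_force: [0.2, -0.7, 0.5]
opening: 0.0236
grip_force: 0.0
t: 26.5
tool_pos: [0.4456, 0.151, 0.0554]
tool_rot: [-2.33, -2.106, 0.0]
contact_force: [-5.6, 0.3, 4.2]
opening: 0.0142
grip_force: 14.4
```

```bash
python3 -m handwheel '[{"gripper":0.66,"offset":[0,-0.7,0],"rotation":[0,0,0]},{"gripper":0.66,"offset":[0,-1.2,-0.3],"rotation":[0,0,0]},{"gripper":0.66,"offset":[0,-1.5,-0.5],"rotation":[0,0,0]},{"gripper":0.66,"offset":[0,-1.5,-0.5],"rotation":[0,0,0]},{"gripper":0.66,"offset":[0,-1.5,-0.5],"rotation":[0,0,0]},{"gripper":0.66,"offset":[0,-1.5,-0.5],"rotation":[0,0,0]},{"gripper":0.66,"offset":[0,-1.5,-0.5],"rotation":[0,0,0]},{"gripper":0.66,"offset":[0,-1.5,-0.5],"rotation":[0,0,0]}]'
```

```text
t: 27.5
tool_pos: [0.4453, 0.1511, 0.0563]
tool_rot: [2.33, 2.106, 0.003]
contact_force: [2.0, -0.3, -1.3]
opening: 0.0148
grip_force: 9.4
```

```bash
python3 -m handwheel '[{"gripper":0.66,"offset":[0,0.1,-3.9],"rotation":[0,0,0]},{"gripper":0.66,"offset":[0,0.4,-9.8],"rotation":[0,0,0]},{"gripper":0.66,"offset":[0,1.4,-17.5],"rotation":[0,0,0]},{"gripper":0.66,"offset":[0,2.9,-25.2],"rotation":[0,0,0]},{"gripper":0.66,"offset":[0,4.9,-32.7],"rotation":[0,0,0]},{"gripper":0.66,"offset":[0,7.4,-40.1],"rotation":[0,0,0]},{"gripper":0.66,"offset":[0,10.5,-47.3],"rotation":[0,0,0]},{"gripper":0.66,"offset":[0,14,-54.3],"rotation":[0,0,0]}]'
python3 - <<'E'
from h import *
print(goto([.557,.1399,.168],-.101))
E
```

```text
t: 28.5
tool_pos: [0.4587, 0.1497, 0.1106]
tool_rot: [-2.331, -2.106, -0.002]
contact_force: [1.7, -0.1, -3.9]
opening: 0.0146
grip_force: 9.6
(array([  0.3,  98.8, -57.4]), array([ 0.   , -0.001, -0.   ]))
```

```bash
python3 -m handwheel '[{"gripper":0.66,"offset":[0,4.1,-6.7],"rotation":[0,0,0]},{"gripper":0.66,"offset":[0,8.6,-13.1],"rotation":[0,0,0]},{"gripper":0.66,"offset":[0,13.5,-19.2],"rotation":[0,0,0]},{"gripper":0.66,"offset":[0,18.8,-24.9],"rotation":[0,0,0]},{"gripper":0.66,"offset":[0,24.5,-30.2],"rotation":[0,0,0]},{"gripper":0.66,"offset":[0,30.6,-35.1],"rotation":[0,0,0]},{"gripper":0.66,"offset":[0,37,-39.6],"rotation":[0,0,0]},{"gripper":0.66,"offset":[0,43.7,-43.7],"rotation":[0,0,0]}]'
```

```text
t: 29.5
tool_pos: [0.5029, 0.1453, 0.1547]
tool_rot: [2.33, 2.106, 0.004]
contact_force: [-3.4, 0.5, 2.2]
opening: 0.0147
grip_force: 9.5
```

```bash
python3 -m handwheel '[{"gripper":0.66,"offset":[0,7,-3.5],"rotation":[0,0,0]},{"gripper":0.66,"offset":[0,14.2,-6.6],"rotation":[0,0,0]},{"gripper":0.66,"offset":[0,21.6,-9.1],"rotation":[0,0,0]},{"gripper":0.66,"offset":[0,29.1,-11.1],"rotation":[0,0,0]},{"gripper":0.66,"offset":[0,36.8,-12.6],"rotation":[0,0,0]},{"gripper":0.66,"offset":[0,42.6,-13.4],"rotation":[0,0,0]},{"gripper":0.66,"offset":[0,48.4,-13.8],"rotation":[0,0,0]},{"gripper":0.66,"offset":[0,54.3,-14],"rotation":[0,0,0]}]'
python3 - <<'E'
from h import *
d=ctrl.get_image("scene")
print(ctrl.get_obs()["contact_force"])
cv2.imwrite("pics/s7.png",cv2.resize(d["image"][120:300,130:400],None,fx=2.8,fy=2.8)[...,::-1])
E
```

```text
t: 30.5
tool_pos: [0.5565, 0.1396, 0.168]
tool_rot: [2.331, 2.106, 0.002]
contact_force: [-0.3, 0.9, 1.1]
opening: 0.0143
grip_force: 9.4
[-0.45914352  0.96388538  0.60148105]
```

View pics/s7.png

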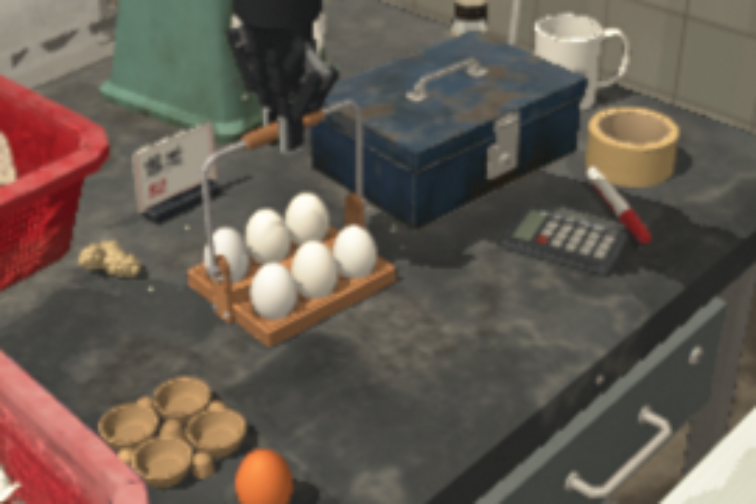

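The handle is upright and all six eggs are standing. I'll tighten the grip and lift slowly.

```bash
python3 -m handwheel '[{"gripper":0.7,"offset":[0,0,0],"rotation":[0,0,0]},{"gripper":0.75,"offset":[0,0,0],"rotation":[0,0,0]},{"gripper":0.8,"offset":[0,0,0],"rotation":[0,0,0]},{"gripper":0.9,"offset":[0,0,0],"rotation":[0,0,0]},{"gripper":1,"offset":[0,0,0],"rotation":[0,0,0]},{"gripper":1,"offset":[0,0,0],"rotation":[0,0,0]},{"gripper":1,"offset":[0,0,0],"rotation":[0,0,0]},{"gripper":1,"offset":[0,0,0],"rotation":[0,0,0]}]' 60
python3 -m handwheel '[{"gripper":1,"offset":[0,0,-0.5],"rotation":[0,0,0]},{"gripper":1,"offset":[0,0,-1],"rotation":[0,0,0]},{"gripper":1,"offset":[0,0,-2],"rotation":[0,0,0]},{"gripper":1,"offset":[0,0,-3],"rotation":[0,0,0]},{"gripper":1,"offset":[0,0,-4.5],"rotation":[0,0,0]},{"gripper":1,"offset":[0,0,-6.5],"rotation":[0,0,0]},{"gripper":1,"offset":[0,0,-9],"rotation":[0,0,0]},{"gripper":1,"offset":[0,0,-12],"rotation":[0,0,0]}]'
```

```text
t: 31.55
tool_pos: [0.5562, 0.1397, 0.1682]
tool_rot: [2.331, 2.106, 0.002]
contact_force: [0.3, 0.1, 2.6]
opening: 0.0128
grip_force: 58.5
t: 32.55
tool_pos: [0.5561, 0.1397, 0.1804]
tool_rot: [2.331, 2.106, 0.002]
contact_force: [-0.1, 0.5, -7.9]
opening: 0.0132
grip_force: 58.4
```

```bash
python3 -m handwheel '[{"gripper":1,"offset":[0,0,-4],"rotation":[0,0,0]},{"gripper":1,"offset":[0,0,-9],"rotation":[0,0,0]},{"gripper":1,"offset":[0,0,-15],"rotation":[0,0,0]},{"gripper":1,"offset":[0,0,-21],"rotation":[0,0,0]},{"gripper":1,"offset":[0,0,-27],"rotation":[0,0,0]},{"gripper":1,"offset":[0,0,-33],"rotation":[0,0,0]},{"gripper":1,"offset":[0,0,-39],"rotation":[0,0,0]},{"gripper":1,"offset":[0,0,-45],"rotation":[0,0,0]}]'
python3 -m handwheel '[{"gripper":1,"offset":[0,0,-6],"rotation":[0,0,0]},{"gripper":1,"offset":[0,0,-12],"rotation":[0,0,0]},{"gripper":1,"offset":[0,0,-18],"rotation":[0,0,0]},{"gripper":1,"offset":[0,0,-24],"rotation":[0,0,0]},{"gripper":1,"offset":[0,0,-30],"rotation":[0,0,0]},{"gripper":1,"offset":[0,0,-36],"rotation":[0,0,0]},{"gripper":1,"offset":[0,0,-40],"rotation":[0,0,0]},{"gripper":1,"offset":[0,0,-43],"rotation":[0,0,0]}]'
python3 -m handwheel '[{"gripper":1,"offset":[0,0,-1],"rotation":[0,0,0]},{"gripper":1,"offset":[0,0,-1.5],"rotation":[0,0,0]},{"gripper":1,"offset":[0,0,-1.5],"rotation":[0,0,0]},{"gripper":1,"offset":[0,0,-1.5],"rotation":[0,0,0]},{"gripper":1,"offset":[0,0,-1.5],"rotation":[0,0,0]},{"gripper":1,"offset":[0,0,-1.5],"rotation":[0,0,0]},{"gripper":1,"offset":[0,0,-1.5],"rotation":[0,0,0]},{"gripper":1,"offset":[0,0,-1.5],"rotation":[0,0,0]}]'
python3 -m handwheel '[{"gripper":1,"offset":[0,0,0],"rotation":[0,0,0]},{"gripper":1,"offset":[0,0,0],"rotation":[0,0,0]},{"gripper":1,"offset":[0,0,0],"rotation":[0,0,0]},{"gripper":1,"offset":[0,0,0],"rotation":[0,0,0]},{"gripper":1,"offset":[0,0,0],"rotation":[0,0,0]},{"gripper":1,"offset":[0,0,0],"rotation":[0,0,0]},{"gripper":1,"offset":[0,0,0],"rotation":[0,0,0]},{"gripper":1,"offset":[0,0,0],"rotation":[0,0,0]}]'
python3 - <<'E'
from h import *
d=ctrl.get_image("scene")
cv2.imwrite("pics/s8.png",cv2.resize(d["image"][100:280,130:400],None,fx=2.8,fy=2.8)[...,::-1])
E
```

```text
t: 33.55
tool_pos: [0.5561, 0.1397, 0.2255]
tool_rot: [2.331, 2.106, 0.002]
contact_force: [1.0, 0.4, -7.2]
opening: 0.0131
grip_force: 58.4
t: 34.55
tool_pos: [0.5561, 0.1396, 0.2684]
tool_rot: [2.331, 2.106, 0.002]
contact_force: [0.6, 0.2, -6.8]
opening: 0.0131
grip_force: 58.4
t: 35.55
tool_pos: [0.556, 0.1396, 0.2696]
tool_rot: [2.331, 2.106, 0.002]
contact_force: [-0.2, -0.1, -7.0]
opening: 0.0132
grip_force: 58.4
t: 36.55
tool_pos: [0.556, 0.1396, 0.2696]
tool_rot: [2.331, 2.106, 0.002]
contact_force: [-0.2, -0.7, -6.5]
opening: 0.0129
grip_force: 58.4
```

View pics/s8.png

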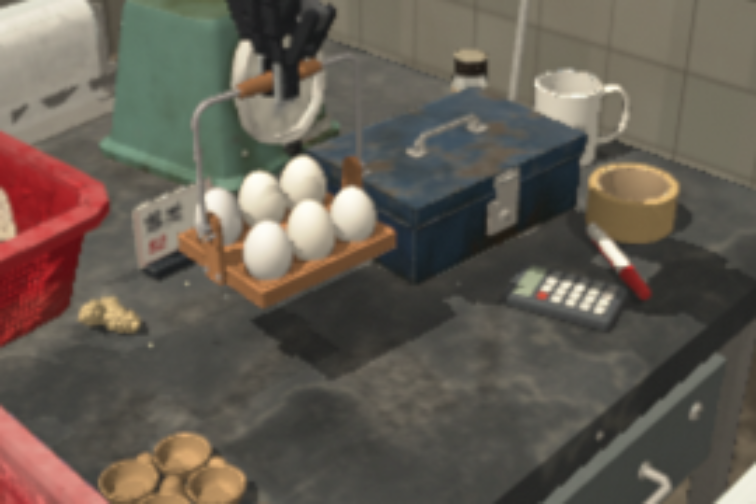

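```bash
python3 -c "
from station import ctrl
print(ctrl.finish_job())"
```

```text
the job is handed in; nothing more can be done
None
```

I put both spare eggs in the empty pockets, swung the handle upright and lifted the carrier about 10 cm; it was handed in at 36.6 s, held still and level with all six eggs standing; while I set the grip on the first egg, the force briefly reached 18.8 N, over the 15 N guideline but well under the 40 N cracking point.

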